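# Clamp the power supply in its fixture

### The job

Clamp the power supply that lies in the aluminium fixture: with the outside of a finger or the fingertips, push the steel clamp strap round until it lies straight across the middle of the power supply (its pad over the plain band between the two fields of vent slots), and only then push the cam lever all the way down flat so that the pad presses on the case. Nothing is to be picked up; leave the power supply in its nest, and do not disturb the panel meter, the contactor or the screwdriver.

Things in the scene. Friction and masses are not known exactly. Their poses are not given: they have to be found in the camera images.
- fixture: Fixed aluminium base plate 170 (its x) x 240 (its y) x 12 mm thick, origin at the centre of its underside on the bench, z up. A round steel clamp post, 38 mm across, stands at x = 0, y = -85 mm; its vertical axis is the strap's pivot. The power supply lies centred at x = 0, y = +20 mm between small dark stop blocks whose tops are 26 mm above the bench.
- clamp_strap (a joint): Strap angle (rad) about the vertical post axis. 0: along the fixture's +y, straight across the power supply; positive is counter-clockwise from above. At angle a it points along (-sin a, cos a) in the fixture's x, y. It is parked at 0.9 to 1.5, on the -x (robot) side. Travel -0.5 to 1.7, with no stop at 0; light friction (about 2 N near the end), stays where it is left.
- strap_end (a point): Middle of the top edge at the strap's free end. The strap is a plain steel bar 28 mm wide, reaching 150 mm from the post axis, top 88 mm and underside 66 mm above the bench (8 mm lower with the lever down). Push its side 120 to 140 mm from the post axis, clear of the upright lever, which stands up to 195 mm above the bench within 45 mm of the post axis: keep the gripper body off it.
- cam_lever (a joint): Angle (rad) of the cam lever, which rides on the strap. 0: standing, 80 degrees above level; 1.396: all the way down (end stop), level above the strap and pointing to its free end. Starts at 0 to 0.3, stays where it is left. Its hinge is level, square to the strap, on the post axis 108 mm above the bench. It is pushed at its back, over and down towards the strap's free end.
- lever_tip (a point): End of the cam lever on its centre line, 85 mm from its hinge. The lever is 22 mm wide and 10 mm thick (5 mm each side of the line hinge to tip); it takes 2 to 4 N near the tip and draws strap and pad down by 8 mm.
- pad: Black rubber pad of 22 mm diameter under the strap, 105 mm from the post axis; origin at the centre of its underside, 58 mm above the bench while the lever is up. It is sprung: with the lever down it presses on the power supply with about 10 N.
- psu: Loose power supply, sheet-metal case 130 (its x) x 98 (its y) x 40 mm tall, origin at the centre of its underside, lying in the nest on the fixture so that its top is 52 mm above the bench. Its top has a field of dark vent slots at each x end and a plain band about 55 mm wide in the middle.
- meter: Bystander: black panel meter 90 x 72 x 72 mm, origin at the centre of its underside.
- contactor: Bystander: white contactor 75 x 45 mm, 78 mm tall, origin at the centre of its underside.
- screwdriver: Bystander: red-handled screwdriver 190 mm long, lying on the bench along its x axis.

How it is judged:
By the outcome, as a careful person would: the job done as asked, in the order asked, and still so for the second after the job is handed in, with the robot touching nothing.
It also fails if it takes over 48 s, if anything falls off the work surface, if the arm or the gripper's body presses on something with over 40 N, if the wrist force passes 120 N, or if a joint passes its speed limit or range.

### The arm

A 6-joint arm with a two-finger parallel gripper is mounted at the origin on the work surface. World frame = base frame: x ahead of the robot, y to its left, z up, the work surface at z = 0. Lengths are in m, angles in rad, forces in N, time in s.
With the tool pointing down it reaches from about 0.4 to 0.925 m from the base axis. Payload 12.5 kg.
Tool frame: the origin (TCP) lies between the finger pads; the fingertips stand 22 mm ahead of it and the grasp point (between the pads) lies 3 mm ahead of it; y points along the fingers, z is the direction in which the jaws open and shut, and the axes are right-handed (so a half turn about y gives the same grasp; the last joint's range is limited). The gripper opens to 95 mm and grips with 3 to 60 N. Pads are 20 mm wide; open, the fingers measure 119 mm over their backs; the gripper's body (75 mm by 180 mm) begins 59 mm behind the grasp point.
Start: joints at [1.036, 0.491, 1.559, -0, 1.092, -0.106], TCP at [0.26, 0.568, 0.237] pointing down, gripper open.
Joint ranges: [-3.1, 3.1], [-0.84, 2.19], [0.05, 2.79], [-1.13, 4.28], [0.06, 2.93], [-2.69, 2.69]. Speed limits (rad/s): [2.22, 2.22, 2.79, 3.14, 3.14, 3.14].

### API

Orientations are given as a rotation vector (axis times angle).
In Python, from rig import env gives the robot as it stands.
- The arm moves only by the tool apply_moves, never from a script. Its argument "moves" is one flat list of numbers, 7 for each row, row after row: the shift along the tool's x, y, z in mm, then the turn, a rotation vector about the tool's x, y, z in rad, then the closure, from 0 (fully open) to 1 (shut). A call has 1 to 5 rows; each row is the pose to reach, as a shift and turn from the pose commanded when the call began, along the tool's axes at that moment; what a row does not reach only later rows make up. A row lasts 1/10 s, in which the tool goes at most 50 mm and 8.59 degrees, less where a joint would pass 70% of its speed; a pose out of reach is approached as far as the arm can. A call with a gripper value outside its range is refused whole. The fingers move at their own pace and stop on an object; the grip force is fixed at half the most. Time passes only in rows, so rows that repeat a pose let the fingers close. It gives the time, the measured TCP pose, the force and the opening at its end, in the units of the state.
- env.state(): the state, without advancing time (a new reading comes with each control period).
- env.grab_frame(name): name is "scene" or "top" or "wrist"; returns the picture (384x512x3 uint8, blue, green, red); there is no depth.
- env.camera_info(name): a dict with "fx", "fy", "cx", "cy" (pixels), "cam_to_world" (4x4, takes a point from camera to world coordinates). Camera axes: x right, y down, z forward; pixel columns grow to the right and rows downward; lengths in m; the calibration is good to about 2 mm. The wrist camera is an equidistant fisheye: a pixel r from the principal point sees the ray r / f radians off the axis. A picture is of the moment at which its call begins: read the wrist's pose just before it. camera_info takes no time and is no camera call; for the wrist camera it gives the pose at the moment of the call.
- env.hand_in(): hands the job in, once; it reports no verdict.
The state is a dict: "time": time; "qpos": joint angles; "joint_vel": joint speeds; "tau": joint torques, N m; "tcp_pos": TCP position; "tool_rot": TCP orientation; "ft_force": force on the tool from outside, world axes, zero at the start; "ft_torque": the same for the moment, N m; "opening": finger opening in m.
Only numpy, scipy, OpenCV 4.12 (cv2) and the standard library are available. Lean on these libraries where they do the work, as an engineer would, in place of code of your own. Each camera call takes 0.05 s, during which the arm holds its last target. There are 200 camera calls.

## Working session

There is one attempt and no reset: what is moved stays moved. The work goes in short steps, Python scripts to look and compute and a tool call to move; the robot and the scene stay as the last step left them, time stands still between calls to the robot, and variables do not carry over. Pictures are saved under pics/ and viewed, about 8 in all and at most 12, crops included, and the job is handed in when it is done.

Besides the shell and the picture viewer there is one more tool, called as name(argument=value, ...), one argument or row to a line, values as JSON. apply_moves: Moves the arm, as the interface text tells. Its arguments: {"type":"object","properties":{"moves":{"type":"array"}},"required":["moves"]}

```bash
mkdir -p pics; python3 - <<'E'
from rig import env
import cv2,numpy as np
for n in("scene","top"):
    f=env.grab_frame(n); cv2.imwrite(f"pics/{n}0.png",f)
    c=env.camera_info(n); print(n,c["fx"],c["fy"],c["cx"],c["cy"],np.round(c["cam_to_world"],3).tolist())
s=env.state(); print(s["time"],s["tcp_pos"],s["tool_rot"],s["ft_force"])
E
```

```text
scene 473.726176309869 473.726176309869 251.88485484675147 188.13117196759282 [[0.409, 0.743, -0.53, 1.232], [0.913, -0.33, 0.24, -0.283], [0.003, -0.582, -0.813, 1.093], [0.0, 0.0, 0.0, 1.0]]
top 461.2172239528494 461.2172239528494 249.27452725743515 188.26470167366338 [[-0.019, -0.998, 0.064, 0.49], [-1.0, 0.018, -0.02, 0.024], [0.019, -0.064, -0.998, 1.418], [0.0, 0.0, 0.0, 1.0]]
0.1 [0.2597258  0.56825574 0.23615509] [-1.54542644  0.33654022 -0.33610445] [ 0.61364089 -0.00559733  0.72425049]
```

View pics/top0.png

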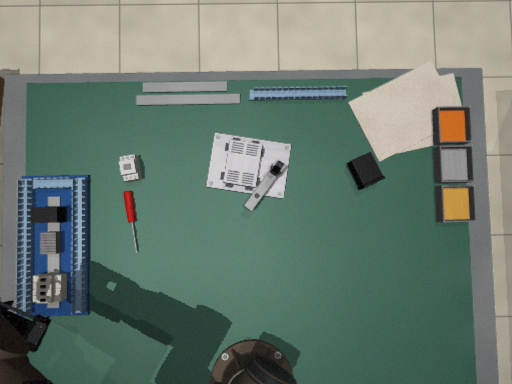

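View pics/scene0.png

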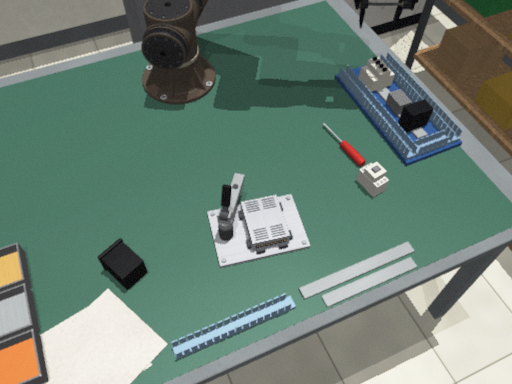

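The top view shows the fixture with corners at about (216,134), (291,143), (285,197) and (207,187). The post is near (277,168) and the strap end near (250,205). I'll zoom in and measure.

```bash
cat > h.py <<'E'
import cv2,numpy as np
from rig import env
def ray(n,u,v):
    c=env.camera_info(n);T=np.array(c["cam_to_world"])
    d=T[:3,:3]@np.array([(u-c["cx"])/c["fx"],(v-c["cy"])/c["fy"],1]);return T[:3,3],d
def onz(n,u,v,z):
    o,d=ray(n,u,v);return o+d*(z-o[2])/d[2]
def proj(n,p):
    c=env.camera_info(n);T=np.linalg.inv(np.array(c["cam_to_world"]));q=T[:3,:3]@p+T[:3,3]
    return np.array([c["fx"]*q[0]/q[2]+c["cx"],c["fy"]*q[1]/q[2]+c["cy"]])
E
python3 - <<'E'
from h import *
f=cv2.imread("pics/top0.png")
hsv=cv2.cvtColor(f,cv2.COLOR_BGR2HSV)
m=((hsv[...,1]<60)&(hsv[...,2]>110)).astype(np.uint8)*255
roi=np.zeros_like(m);roi[128:203,200:298]=255
m=cv2.morphologyEx(m&roi,cv2.MORPH_CLOSE,np.ones((5,5)))
cs,_=cv2.findContours(m,0,1);c=max(cs,key=cv2.contourArea)
# plate without strap: top/left/right edges
r=cv2.minAreaRect(c);print(r,[onz("top",*p,.012).round(4).tolist() for p in cv2.boxPoints(r)])
a=cv2.resize(f[125:220,200:300],None,fx=6,fy=6,interpolation=cv2.INTER_CUBIC)
cv2.imwrite("pics/crop1.png",a)
E
```

```text
((247.44798278808594, 169.33815002441406), (79.1457748413086, 65.3085708618164), 8.746161460876465) [[0.5604, 0.1363, 0.012], [0.7586, 0.1032, 0.012], [0.7174, -0.1369, 0.012], [0.5193, -0.1015, 0.012]]
```

View pics/crop1.png

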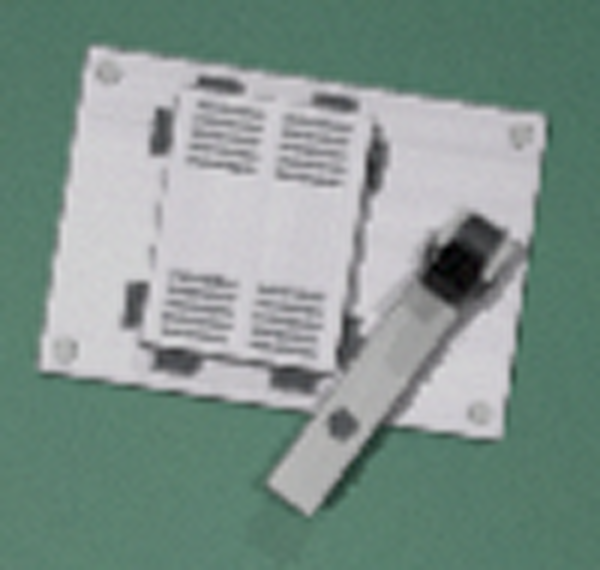

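The crop shows plate corners at (90,48), (545,115), (503,437) and (40,370). The middle of the strap end is at about (290,500), and the lever is upright around (465,255).

```bash
python3 - <<'E'
from h import *
cr=lambda x,y:(x/6+200-.4,y/6+125-.4)
P=np.array([onz("top",*cr(*p),.012)[:2] for p in[(90,48),(545,115),(503,437),(40,370)]])
print(P.round(4).tolist(),[np.linalg.norm(P[i]-P[i-1]).round(4) for i in range(4)])
o=P.mean(0); y=P[0]+P[3]-P[1]-P[2]; y/=np.linalg.norm(y); x=np.array([y[1],-y[0]])
x2=P[0]+P[1]-P[2]-P[3];x2/=np.linalg.norm(x2);print("o",o,"y",y,"x",x,x2)
yaw=(np.arctan2(x[1],x[0])+np.arctan2(x2[1],x2[0]))/2
x=np.array([np.cos(yaw),np.sin(yaw)]);y=np.array([-x[1],x[0]])
post=o-.085*y; e=onz("top",*cr(290,501),.088)[:2]; d=e-post
a=np.arctan2(-d@x,d@y); print("yaw",yaw,"post",post,"end",e,np.linalg.norm(d),"a",a)
print("psu",o+.02*y)
for al in(a,0): print(al,"side pts",[ (post+.13*(-np.sin(al)*x+np.cos(al)*y)+k*(-np.cos(al)*x-np.sin(al)*y)).round(4) for k in(.014,)])
from scipy.spatial.transform import Rotation as R
s=env.state();print(R.from_rotvec(s["tool_rot"]).as_matrix().round(3),s["tcp_pos"],s["opening"])
c=env.camera_info("wrist");print(np.round(c["cam_to_world"],3))
E
```

```text
[[0.7537, 0.0993], [0.7153, -0.1334], [0.5503, -0.1079], [0.5887, 0.1271]] [np.float64(0.1673), np.float64(0.2359), np.float64(0.1669), np.float64(0.2381)]
o [ 0.65199396 -0.0037416 ] y [0.16206134 0.98678069] x [ 0.98678069 -0.16206134] [ 0.98718942 -0.15955263]
yaw -0.1615083597366433 post [ 0.63832535 -0.0876354 ] end [0.51817138 0.00245233] 0.1501758144703785 a 1.0889514072491489
psu [0.6552101  0.01599812]
1.0889514072491489 side pts [array([ 0.5259, -0.0209])]
0 side pts [array([0.6454, 0.0429])]
[[ 0.909 -0.     0.416]
 [-0.416 -0.001  0.909]
 [-0.    -1.    -0.001]] [0.2597258  0.56825574 0.23615509] 0.09505324300487199
[[ 0.415  0.868  0.271  0.184]
 [ 0.91  -0.396 -0.125  0.604]
 [-0.001  0.298 -0.954  0.384]
 [ 0.     0.     0.     1.   ]]
```

apply_moves(
  moves=[34,0,-33,0,0,0,1,68,0,-66,0,0,0,1,102,0,-99,0,0,0,1,136,0,-132,0,0,0,1,170,0,-165,0,0,0,1],
)

```text
time: 0.6
tcp_pos: [0.346, 0.3459, 0.2365]
tool_rot: [-1.545, 0.336, -0.336]
ft_force: [1.5, 0.4, 0.0]
opening: 0.0608
```

apply_moves(
  moves=[34,0,-33,0,0,0,1,68,0,-66,0,0,0,1,102,0,-99,0,0,0,1,136,0,-132,0,0,0,1,170,0,-165,0,0,0,1],
)

```text
time: 1.1
tcp_pos: [0.4321, 0.1251, 0.2366]
tool_rot: [-1.544, 0.336, -0.336]
ft_force: [1.3, 1.5, -0.3]
opening: 0.0206
```

apply_moves(
  moves=[34,0,-33,0,0.05,0,1,68,0,-66,0,0.1,0,1,102,0,-99,0,0.15,0,1,136,0,-131,0,0.214,0,1,139,0,-131,0,0.214,0,1],
)

```text
time: 1.6
tcp_pos: [0.5052, -0.0542, 0.2362]
tool_rot: [-1.511, 0.508, -0.509]
ft_force: [-0.6, -0.3, -0.6]
opening: 0.0005
```

```bash
cat >> h.py <<'E'
from scipy.spatial.transform import Rotation as R
post=np.array([.6383,-.0876]);yaw=-.1615
fx=np.array([np.cos(yaw),np.sin(yaw)]);fy=np.array([-fx[1],fx[0]])
def show():
    s=env.state();M=R.from_rotvec(s["tool_rot"]).as_matrix();p=s["tcp_pos"];d=p[:2]-post
    print("t%.2f"%s["time"],"tcp",p.round(4),"fix x,y from post %.4f %.4f"%(d@fx,d@fy),"toolz ang %.4f"%np.arctan2(M[1,2],M[0,2]),"down",M[:,1].round(3),"F",np.round(s["ft_force"],1),"open",round(s["opening"],4))
    return s,M
def goto(x,y,z,ang):  # fixture coords from post, tool-z angle in fixture
    s,M=show();t=np.r_[post+x*fx+y*fy,z]
    print("shift mm",(M.T@(t-s["tcp_pos"])*1e3).round(1),"turn y %.3f"%-(ang+yaw-np.arctan2(M[1,2],M[0,2])))
E
python3 - <<'E'
from h import *
a=1.089
for k in (.048,.026):
  goto(-.13*np.sin(a)-k*np.cos(a), .13*np.cos(a)-k*np.sin(a), .086,a)
cv2.imwrite("pics/top1.png",cv2.resize(env.grab_frame("top")[110:240,180:320],None,fx=4,fy=4))
E
```

```text
t1.60 tcp [ 0.5052 -0.0542  0.2362] fix x,y from post -0.1367 0.0116 toolz ang 0.9218 down [ 0.    -0.001 -1.   ] F [-0.6 -0.3 -0.6] open 0.0005
shift mm [ -3.6 150.2   5.1] turn y -0.006
t1.60 tcp [ 0.5052 -0.0542  0.2362] fix x,y from post -0.1367 0.0116 toolz ang 0.9218 down [ 0.    -0.001 -1.   ] F [-0.6 -0.3 -0.6] open 0.0005
shift mm [ -3.7 150.2  27.1] turn y -0.006
```

apply_moves(
  moves=[-4,40,0,0,0,0,1,-4,80,0,0,0,0,1,-4,115,0,0,0,0,1,-4,150,0,0,0,0,1,-4,150,0,0,0,0,1],
)

```text
time: 2.15
tcp_pos: [0.4984, -0.0462, 0.0835]
tool_rot: [-1.512, 0.508, -0.497]
ft_force: [0.4, -0.2, 0.4]
opening: 0.0005
```

```bash
python3 - <<'E'
from h import *
cv2.imwrite("pics/top2.png",cv2.resize(env.grab_frame("scene")[140:300,160:340],None,fx=4,fy=3.7))
for a in (1.0,.9,.8,.7,.6):
  k=.026;goto(-.13*np.sin(a)-k*np.cos(a), .13*np.cos(a)-k*np.sin(a), .086,a)
E
```

```text
t2.20 tcp [ 0.4996 -0.0465  0.0857] fix x,y from post -0.1435 0.0182 toolz ang 0.9294 down [-0.004  0.001 -1.   ] F [ 0.5 -0.1  0.5] open 0.0008
shift mm [ 3.9 -0.4 36. ] turn y 0.091
t2.20 tcp [ 0.4996 -0.0465  0.0857] fix x,y from post -0.1435 0.0182 toolz ang 0.9294 down [-0.004  0.001 -1.   ] F [ 0.5 -0.1  0.5] open 0.0008
shift mm [ 3.2 -0.4 49.2] turn y 0.191
t2.20 tcp [ 0.4996 -0.0465  0.0857] fix x,y from post -0.1435 0.0182 toolz ang 0.9294 down [-0.004  0.001 -1.   ] F [ 0.5 -0.1  0.5] open 0.0008
shift mm [ 3.8 -0.5 62.5] turn y 0.291
t2.20 tcp [ 0.4996 -0.0465  0.0857] fix x,y from post -0.1435 0.0182 toolz ang 0.9294 down [-0.004  0.001 -1.   ] F [ 0.5 -0.1  0.5] open 0.0008
shift mm [ 5.7 -0.5 75.6] turn y 0.391
t2.20 tcp [ 0.4996 -0.0465  0.0857] fix x,y from post -0.1435 0.0182 toolz ang 0.9294 down [-0.004  0.001 -1.   ] F [ 0.5 -0.1  0.5] open 0.0008
shift mm [ 8.8 -0.5 88.4] turn y 0.491
```

View pics/top2.png

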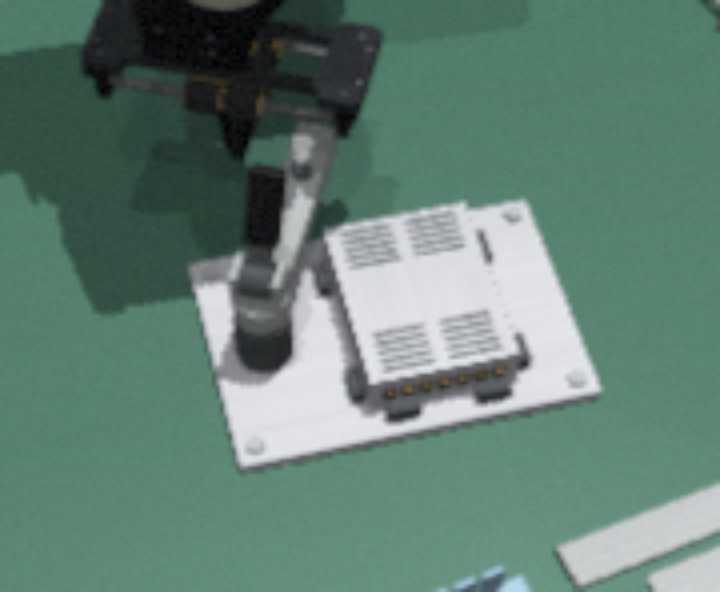

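The closed fingers, at about (235,130) in the scene crop, are beside the outer end of the strap on its −y side. The gripper body is clear of the lever. I'll start sweeping.

apply_moves(
  moves=[4,0,18,0,0.04,0,1,4,0,36,0,0.09,0,1,3,0,49,0,0.19,0,1,4,0,62,0,0.29,0,1,6,0,75,0,0.39,0,1],
)

```text
time: 2.7
tcp_pos: [0.5508, 0.0098, 0.089]
tool_rot: [-1.415, 0.805, -0.808]
ft_force: [-0.2, -1.4, -0.5]
opening: 0.0005
```

```bash
python3 - <<'E' | grep -v ^t[2-9].*zz
from h import *
for a in (.6,.5,.4,.3,.2):
  k=.026;goto(-.13*np.sin(a)-k*np.cos(a), .13*np.cos(a)-k*np.sin(a), .086,a)
cv2.imwrite("pics/top3.png",cv2.resize(env.grab_frame("top")[110:240,180:320],None,fx=5,fy=4.5))
E
```

```text
t2.70 tcp [0.5508 0.0098 0.089 ] fix x,y from post -0.1021 0.0821 toolz ang 0.5351 down [ 0.002 -0.    -1.   ] F [-0.2 -1.4 -0.5] open 0.0005
shift mm [-3.5  3.  12.3] turn y 0.097
t2.70 tcp [0.5508 0.0098 0.089 ] fix x,y from post -0.1021 0.0821 toolz ang 0.5351 down [ 0.002 -0.    -1.   ] F [-0.2 -1.4 -0.5] open 0.0005
shift mm [-4.1  3.  25.5] turn y 0.197
t2.70 tcp [0.5508 0.0098 0.089 ] fix x,y from post -0.1021 0.0821 toolz ang 0.5351 down [ 0.002 -0.    -1.   ] F [-0.2 -1.4 -0.5] open 0.0005
shift mm [-3.5  3.  38.7] turn y 0.297
t2.70 tcp [0.5508 0.0098 0.089 ] fix x,y from post -0.1021 0.0821 toolz ang 0.5351 down [ 0.002 -0.    -1.   ] F [-0.2 -1.4 -0.5] open 0.0005
shift mm [-1.5  3.1 51.8] turn y 0.397
t2.70 tcp [0.5508 0.0098 0.089 ] fix x,y from post -0.1021 0.0821 toolz ang 0.5351 down [ 0.002 -0.    -1.   ] F [-0.2 -1.4 -0.5] open 0.0005
shift mm [ 1.7  3.1 64.7] turn y 0.497
```

View pics/top3.png

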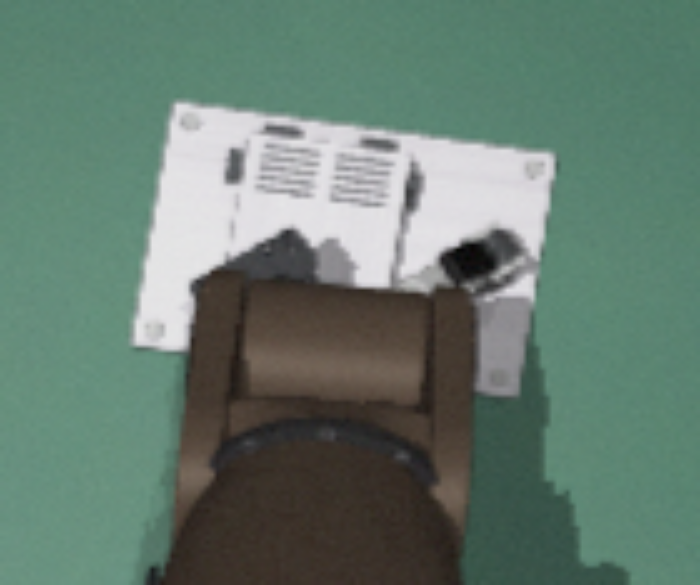

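The lever and strap, at about (480,260), have turned and are following the finger. I'll continue.

apply_moves(
  moves=[-3,2,12,0,0.1,0,1,-4,2,25,0,0.2,0,1,-3,2,38,0,0.3,0,1,-1,2,51,0,0.4,0,1,2,2,64,0,0.5,0,1],
)

```text
time: 3.25
tcp_pos: [0.6065, 0.0404, 0.0867]
tool_rot: [-1.226, 1.181, -1.182]
ft_force: [-2.2, -2.0, -0.3]
opening: 0.0006
```

```bash
python3 - <<'E'
from h import *
for a in (.12,.06):
  k=.026;goto(-.13*np.sin(a)-k*np.cos(a), .13*np.cos(a)-k*np.sin(a), .086,a)
E
```

```text
t3.25 tcp [0.6065 0.0404 0.0867] fix x,y from post -0.0520 0.1213 toolz ang 0.0370 down [ 0.001 -0.    -1.   ] F [-2.2 -2.  -0.3] open 0.0006
shift mm [-2.5  0.7 11.3] turn y 0.079
t3.25 tcp [0.6065 0.0404 0.0867] fix x,y from post -0.0520 0.1213 toolz ang 0.0370 down [ 0.001 -0.    -1.   ] F [-2.2 -2.  -0.3] open 0.0006
shift mm [-3.2  0.7 19.2] turn y 0.139
```

apply_moves(
  moves=[-1,0,6,0,0.04,0,1,-2,0,11,0,0.08,0,1,-3,0,15,0,0.11,0,1,-3,0,19,0,0.14,0,1,-3,0,19,0,0.14,0,1],
)

```text
time: 3.75
tcp_pos: [0.6256, 0.044, 0.0865]
tool_rot: [-1.159, 1.281, -1.283]
ft_force: [0.9, 0.3, 0.5]
opening: 0.0003
```

```bash
python3 - <<'E'
from h import *
f=env.grab_frame("scene");cv2.imwrite("pics/s4raw.png",f)
a=.0
goto(-.026,.13,.086,0)
for nm,p in(("end_pred a=0",np.r_[post+.15*fy,.088]),("post top",np.r_[post,.088])):print(nm,proj("scene",p))
u0,v0=215,150
cv2.imwrite("pics/s4.png",cv2.resize(f[v0:v0+120,u0:u0+120],None,fx=5,fy=5,interpolation=cv2.INTER_CUBIC))
E
```

```text
t3.80 tcp [0.6254 0.0439 0.0863] fix x,y from post -0.0338 0.1277 toolz ang -0.0994 down [ 0.002  0.    -1.   ] F [-0.4 -0.1  0. ] open 0.0006
shift mm [-1.8  0.3  8. ] turn y 0.062
end_pred a=0 [282.40207124 206.88082592]
post top [224.7565188  219.69481209]
```

View pics/s4.png

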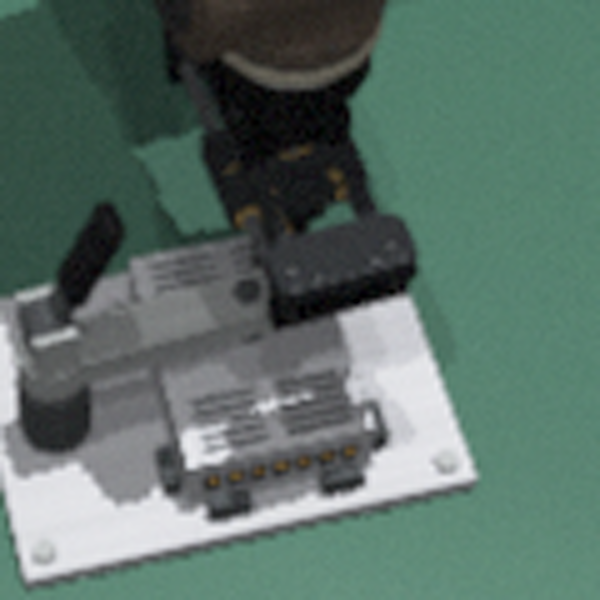

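The scene view shows the strap nearly across the power supply, with its bolt at about (247,290). The finger geometry says about 8 mm is left. I'll do the last bit, then back off and measure from above.

apply_moves(
  moves=[-1,0,3,0,0.03,0,1,-2,0,5,0,0.06,0,1,-2,0,7,0,0.06,0,1,-2,0,7,0,0.06,0,1],
)

```text
time: 4.2
tcp_pos: [0.6325, 0.045, 0.0854]
tool_rot: [-1.128, 1.326, -1.326]
ft_force: [-0.6, -0.7, 1.0]
opening: 0.0005
```

apply_moves(
  moves=[0,0,-20,0,0,0,1,0,0,-40,0,0,0,1,0,-50,-40,0,0,0,1,0,-100,-40,0,0,0,1,0,-130,-40,0,0,0,1],
)

```text
time: 4.7
tcp_pos: [0.5934, 0.0515, 0.2186]
tool_rot: [-1.126, 1.323, -1.328]
ft_force: [0.3, -0.5, -0.8]
opening: 0.0003
```

apply_moves(
  moves=[0,0,-50,0,0,0,1,0,0,-100,0,0,0,1,0,0,-140,0,0,0,1,0,0,-140,0,0,0,1],
)

```text
time: 5.1
tcp_pos: [0.4505, 0.0746, 0.2152]
tool_rot: [-1.13, 1.327, -1.325]
ft_force: [0.2, -0.3, -0.5]
opening: 0.0007
```

```bash
python3 - <<'E'
from h import *
show()
f=env.grab_frame("top");cv2.imwrite("pics/t5raw.png",f)
cv2.imwrite("pics/t5.png",cv2.resize(f[125:205,200:300],None,fx=7,fy=7,interpolation=cv2.INTER_CUBIC))
g=env.grab_frame("scene");cv2.imwrite("pics/s5raw.png",g)
for nm,p in(("end",np.r_[post+.15*fy,.088]),("post",np.r_[post,.088])):
  for c in("top","scene"):
    q=proj(c,p);print(nm,c,q,(q-[200,125]+.4)*7)
E
```

```text
t5.10 tcp [0.4505 0.0746 0.2152] fix x,y from post -0.2115 0.1299 toolz ang -0.1594 down [-0.001  0.    -1.   ] F [ 0.2 -0.3 -0.5] open 0.0007
end top [226.99299863 158.70506106] [191.75099041 238.7354274 ]
end scene [282.40207124 206.88082592] [579.61449871 575.96578146]
post top [278.15944182 166.11122994] [549.91609272 290.57860961]
post scene [224.7565188  219.69481209] [176.09563161 665.66368463]
```

View pics/t5.png

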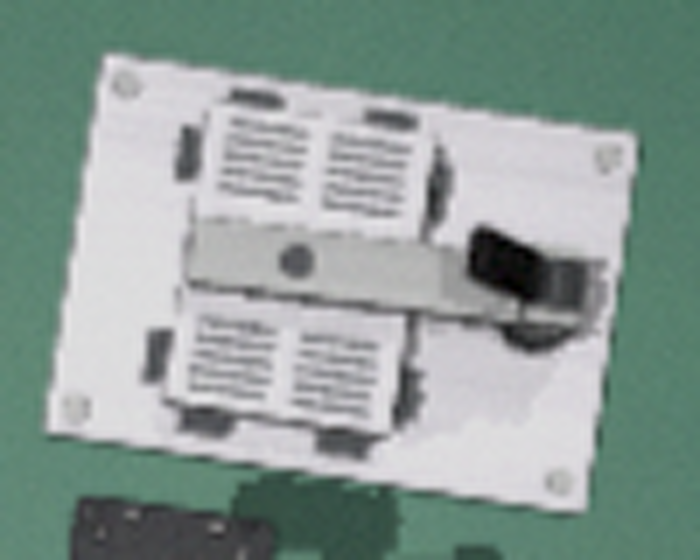

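The strap end mid is at (189,251), against a predicted (192,239) for angle 0. The strap edge slopes are about 0.123, against about 0.145 for the plate edges. So it is about 0.025–0.03 rad short, and I'll nudge it about 3.5 mm further.

apply_moves(
  moves=[0,0,50,0,0,0,1,0,0,100,0,0,0,1,0,0,140,0,0,0,1,0,45,140,0,0,0,1,0,90,140,0,0,0,1],
)

```text
time: 5.7
tcp_pos: [0.5954, 0.0507, 0.1235]
tool_rot: [-1.125, 1.325, -1.329]
ft_force: [0.0, -0.0, -0.3]
opening: 0.0006
```

apply_moves(
  moves=[0,40,0,0,0,0,1,0,40,25,0,0,0,1,0,40,38,0,0,0,1,0,40,43.5,0,0,0,1,0,40,43.5,0,0,0,1],
)

```text
time: 6.2
tcp_pos: [0.6366, 0.0441, 0.0841]
tool_rot: [-1.128, 1.327, -1.328]
ft_force: [-0.7, -0.4, 0.0]
opening: 0.0008
```

apply_moves(
  moves=[0,0,-20,0,0,0,1,0,0,-40,0,0,0,1,0,-50,-40,0,0,0,1,0,-100,-40,0,0,0,1,0,-130,-40,0,0,0,1],
)

```text
time: 6.7
tcp_pos: [0.5967, 0.0509, 0.2186]
tool_rot: [-1.125, 1.324, -1.329]
ft_force: [-0.2, 0.2, -0.9]
opening: 0.0004
```

apply_moves(
  moves=[0,0,-50,0,0,0,1,0,0,-100,0,0,0,1,0,0,-140,0,0,0,1,0,0,-140,0,0,0,1],
)

```text
time: 7.1
tcp_pos: [0.4537, 0.0741, 0.2152]
tool_rot: [-1.13, 1.327, -1.326]
ft_force: [0.5, -0.3, 0.2]
opening: 0.0002
```

```bash
python3 - <<'E'
from h import *
show()
f=env.grab_frame("top");cv2.imwrite("pics/t6raw.png",f)
cv2.imwrite("pics/t6.png",cv2.resize(f[125:205,200:300],None,fx=7,fy=7,interpolation=cv2.INTER_CUBIC))
for n in("t5raw","t6raw"):
  g=cv2.imread(f"pics/{n}.png").astype(np.float32).mean(2)
  # strap bright bar: dark edge lines above and below for columns 230..255
  L=[];U=[]
  for c in range(232,257):
    vc=158.7+(c-227)*.145
    col=g[:,c];d=np.diff(col)
    i=int(vc); 
    L.append((c,i+2+np.argmin(col[i+2:i+9])));U.append((c,i-8+np.argmin(d[i-8:i-1])))
  print(n,[np.polyfit(*np.array(q).T,1).round(3).tolist() for q in(U,L)])
E
```

```text
t7.10 tcp [0.4537 0.0741 0.2152] fix x,y from post -0.2082 0.1299 toolz ang -0.1606 down [-0.001  0.    -1.   ] F [ 0.5 -0.3  0.2] open 0.0002
t5raw [[0.039, 145.668], [0.162, 127.345]]
t6raw [[0.082, 134.785], [0.184, 120.782]]
```

View pics/t6.png

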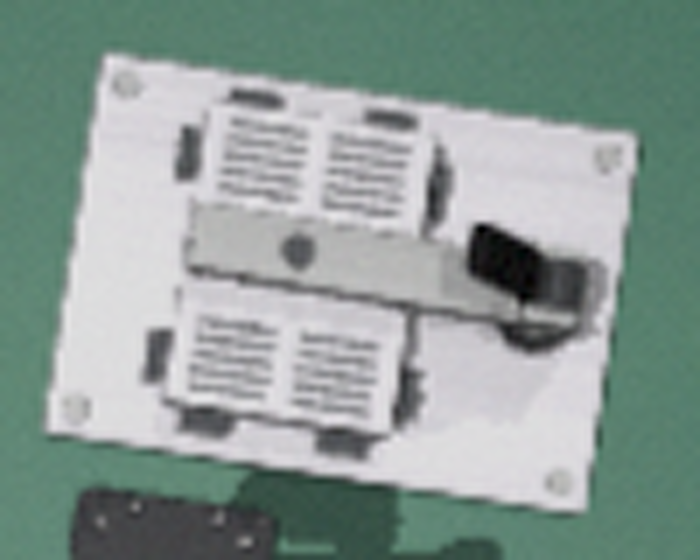

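The end mid is now (190,237) against a predicted (192,239), and the edge slopes (~0.15) match the plate's. The strap is straight to within about 0.01 rad. Next is the lever: I'll move over and behind it, high.

apply_moves(
  moves=[0,-45,0,0,0,0,1,30,-45,40,0,0,0,1,60,-45,80,0,0,0,1,90,-45,120,0,0,0,1,120,-45,160,0,0,0,1],
)

```text
time: 7.65
tcp_pos: [0.5988, -0.0729, 0.2599]
tool_rot: [-1.127, 1.326, -1.328]
ft_force: [0.3, -0.0, 0.8]
opening: 0.0005
```

apply_moves(
  moves=[23,0,24,0,0,0,1,40,0,48,0,0,0,1,42,0,48,0,0,0,1,42,0,48,0,0,0,1],
)

```text
time: 8.05
tcp_pos: [0.6376, -0.1207, 0.259]
tool_rot: [-1.128, 1.329, -1.328]
ft_force: [-0.8, -0.1, -0.3]
opening: 0.0006
```

```bash
python3 - <<'E'
from h import *
goto(0,-.03,.192,0)
f=env.grab_frame("scene");cv2.imwrite("pics/s7.png",cv2.resize(f[130:270,170:330],None,fx=4.5,fy=4.2))
E
```

```text
t8.05 tcp [ 0.6376 -0.1207  0.259 ] fix x,y from post 0.0046 -0.0328 toolz ang -0.1629 down [-0.  0. -1.] F [-0.8 -0.1 -0.3] open 0.0006
shift mm [-2.8 67.  -4.6] turn y -0.001
```

View pics/s7.png

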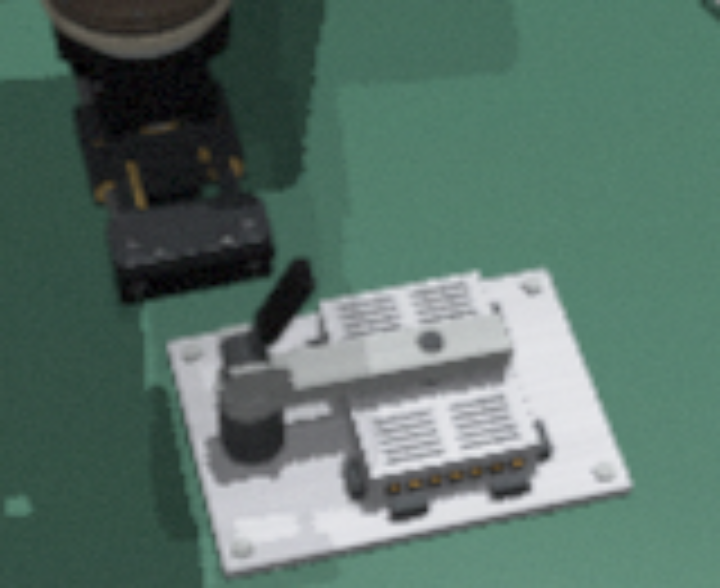

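The lowered gripper will sit behind the lever (lever at about (285,300) in this view), and the strap lies between the vent fields. I'll go down behind the lever and start pushing.

apply_moves(
  moves=[-1,34,-5,0,0,0,1,-1,67,-5,0,0,0,1,-3,67,-5,0,0,0,1],
)

```text
time: 8.4
tcp_pos: [0.631, -0.115, 0.1894]
tool_rot: [-1.132, 1.332, -1.323]
ft_force: [-0.1, 0.3, -0.7]
opening: 0.0005
```

apply_moves(
  moves=[-15,0,0,0,0,0,1,-27,0,0,0,0,0,1,-38,0,0,0,0,0,1,-48,1,0,0,0,0,1,-58,5,0,0,0,0,1],
)

```text
time: 8.9
tcp_pos: [0.6427, -0.0583, 0.1884]
tool_rot: [-1.128, 1.325, -1.328]
ft_force: [1.0, -2.6, 0.2]
opening: 0.0004
```

```bash
python3 - <<'E'
from h import *
goto(0,.054,.159,0)
f=env.grab_frame("scene");cv2.imwrite("pics/s8.png",cv2.resize(f[130:270,170:330],None,fx=4.5,fy=4.2))
E
```

```text
t8.90 tcp [ 0.6427 -0.0583  0.1884] fix x,y from post -0.0004 0.0297 toolz ang -0.1614 down [ 0.002 -0.001 -1.   ] F [ 1.  -2.6  0.2] open 0.0004
shift mm [-24.4  29.4   0.3] turn y 0.000
```

View pics/s8.png

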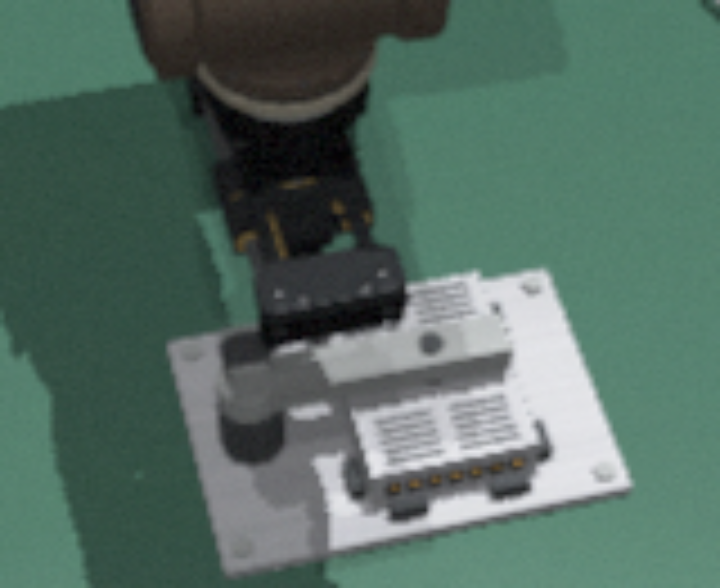

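The force on the tool is about 2.6 N against fixture +y, so the lever is being pushed. It is hidden behind the gripper body. The strap has not moved.

apply_moves(
  moves=[-2,0,0,0,0,0,1,-9,7,0,0,0,0,1,-15,14,0,0,0,0,1,-20,22,0,0,0,0,1,-24,29,0,0,0,0,1],
)

```text
time: 9.45
tcp_pos: [0.6464, -0.0348, 0.1578]
tool_rot: [-1.128, 1.327, -1.328]
ft_force: [1.6, -1.2, 3.1]
opening: 0.0003
```

apply_moves(
  moves=[-3,7,0,0,0,0,1,-4,13,0,0,0,0,1,-5,18,0,0,0,0,1,-6,22,0,0,0,0,1,-6,23,0,0,0,0,1],
)

```text
time: 9.95
tcp_pos: [0.647, -0.0294, 0.1353]
tool_rot: [-1.128, 1.328, -1.327]
ft_force: [-0.1, 0.1, 6.0]
opening: 0.0007
```

```bash
python3 - <<'E'
from h import *
goto(0,.06,.135,0)
E
```

```text
t9.95 tcp [ 0.647  -0.0294  0.1353] fix x,y from post -0.0007 0.0588 toolz ang -0.1620 down [-0.  0. -1.] F [-0.1  0.1  6. ] open 0.0007
shift mm [-1.2  0.3  0.7] turn y -0.001
```

apply_moves(
  moves=[-1,1,0,0,0,0,1,-1,2,0,0,0,0,1,-1,2,0,0,0,0,1],
)

```text
time: 10.25
tcp_pos: [0.6471, -0.0293, 0.135]
tool_rot: [-1.129, 1.327, -1.329]
ft_force: [-3.2, -4.8, 12.9]
opening: 0.0006
```

apply_moves(
  moves=[0,1,0,0,0,0,1,0,1,0,0,0,0,1],
)

```text
time: 10.45
tcp_pos: [0.6472, -0.0293, 0.1348]
tool_rot: [-1.128, 1.326, -1.329]
ft_force: [-5.6, -4.4, 19.1]
opening: 0.0003
```

Commanding 3 mm further gave no motion and the force rose to 19 N, with the tip at 0.113 m. That is the end stop. I'll lift off and check.

apply_moves(
  moves=[0,-20,0,0,0,0,1,0,-60,0,0,0,0,1,0,-105,0,0,0,0,1,0,-130,0,0,0,0,1],
)

```text
time: 10.85
tcp_pos: [0.6474, -0.0286, 0.266]
tool_rot: [-1.126, 1.326, -1.329]
ft_force: [0.1, -0.4, -0.4]
opening: 0.0006
```

apply_moves(
  moves=[0,0,-50,0,0,0,1,0,0,-100,0,0,0,1,0,0,-150,0,0,0,1,0,0,-190,0,0,0,1,0,0,-190,0,0,0,1],
)

```text
time: 11.35
tcp_pos: [0.4552, 0.003, 0.2628]
tool_rot: [-1.13, 1.329, -1.326]
ft_force: [0.3, -0.4, 0.4]
opening: 0.0001
```

```bash
python3 - <<'E'
from h import *
show()
f=env.grab_frame("top");g=env.grab_frame("scene")
a=cv2.resize(f[125:205,200:300],None,fx=5,fy=5,interpolation=cv2.INTER_CUBIC)
b=cv2.resize(g[185:265,205:305],None,fx=3,fy=5,interpolation=cv2.INTER_CUBIC)
cv2.imwrite("pics/fin.png",np.hstack([a,b]))
for n,p in(("end",np.r_[post+.15*fy,.080]),("lever tip",np.r_[post+.085*fy,.113])): print(n,(proj("top",p)-[200,125]+.4)*5,(proj("scene",p)-[205,185]+.4)*[3,5]+[500,0])
E
```

```text
t11.35 tcp [0.4552 0.003  0.2628] fix x,y from post -0.1953 0.0600 toolz ang -0.1616 down [-0.002  0.    -1.   ] F [ 0.3 -0.4  0.4] open 0.0001
end [137.36789047 172.2843767 ] [732.88066289 120.01824637]
lever tip [248.709473   181.25430379] [659.68608249 111.58116653]
```

View pics/fin.png

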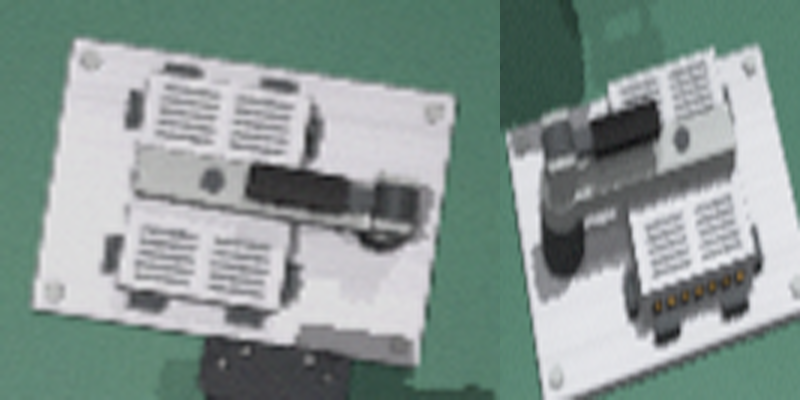

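The lever is flat along the strap, with its tip at about (248,181) as predicted. The strap end is at about (136,170) against a predicted (137,172). The power supply is in its nest and the robot is clear.

```bash
python3 -c "
from rig import env
print(env.hand_in())"
```

```text
the job is handed in; nothing more can be done
None
```

The power supply is clamped and the job is handed in, at about 11.5 s on the robot's clock against the 48 s limit.

- **Strap:** I pushed it round from about 1.09 rad with the back of the closed fingers. The first try stopped about 0.03 rad short, so I nudged it once more before touching the lever. After the lever went down, its end was within 2 crop pixels (about 1 mm) of the position predicted for angle 0, in the plain band between the vent slots.
- **Lever:** I pushed it over from behind and down until it stopped. The fingertips were then 113 mm above the bench, which is the height of a level lever. Pushing on raised the force to 19 N with almost no further movement. In the top and scene views it lies flat along the strap.
- **Other checks:** The power supply is still in its nest in the last picture and the robot is clear of everything. I did not look again at the meter, contactor or screwdriver, but nothing touched them on the path I used.
- **Failed check:** An automatic edge fit of the strap's slope was unreliable; its two edges disagreed. I relied on corner positions read from the enlarged pictures instead. The pad's pressure on the case was not measured directly.

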